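Turn a V-block in its slide-jaw fixture, then hold the probe dial at the third click

ROBOT

A 7-joint arm with a two-finger parallel gripper is mounted at the origin on the work surface; the furniture and walls round the work are solid. World frame = base frame: x ahead of the robot, y to its left, z up, the work surface at z = 0. Lengths are in m, angles in rad, forces in N, time in s.
With the tool pointing down it reaches from about 0.4 to 0.875 m from the base axis. Payload 6.5 kg.
Tool frame: the origin (TCP) lies between the finger pads; the fingertips stand 8 mm ahead of it and the grasp point (between the pads) lies 11 mm behind it; z points along the fingers, y is the line along which they close (so a half turn about z gives the same grasp; the last joint's range is limited). The gripper opens to 88 mm and grips with 3 to 60 N. Pads are 18 mm wide; open, the fingers measure 123 mm over their backs; the gripper's body (75 mm by 187 mm) begins 45 mm behind the grasp point.
Start: joints at [1.045, 0.536, -0.004, 1.538, 0.003, 1.067, -0.071], TCP at [0.288, -0.582, 0.247] pointing down, gripper open.
Joint ranges: [-2.7, 2.7], [-0.37, 2.16], [-1.27, 1.26], [0.24, 2.4], [-1.31, 4.45], [0.19, 1.91], [-2.76, 2.76]. Speed limits (rad/s): [2.39, 2.39, 3.14, 3.14, 3.14, 3.14, 3.14].

INTERFACE

Orientations are given as a unit quaternion [x, y, z, w].
In Python, from plant import sense, snapshot, calibration, close_job, find_in gives the robot as it stands.
- The arm moves only by the tool send_rows, never from a script. Its argument "deltas" is a list of rows, each a list of 5 numbers: the finger opening in mm, from 0 to 88.1, then the shift along the tool's x, y, z in units of 40 mm (1.0 is 40 mm), then the turn about the tool's z in units of 5 degrees (1.0 is 5 degrees). In form: [[jaw, dx, dy, dz, twist], ...]. A call has 1 to 20 rows; each row is the pose to reach, as a shift and turn from the pose commanded when the call began, along the tool's axes at that moment; what a row does not reach only later rows make up. A row lasts 1/8 s, in which the tool goes at most 62.5 mm and 10.7 degrees, less where a joint would pass 70% of its speed; a pose out of reach is approached as far as the arm can. A call with a gripper value outside its range is refused whole. The fingers move at their own pace and stop on an object; "squeeze" is the grip in N (left out, the last holds). Time passes only in rows, so rows that repeat a pose let the fingers close. It gives the time, the measured TCP pose, the force, the opening and the grip force at its end, in the units of the state.
- sense(): the state, without advancing time (a new reading comes with each control period).
- snapshot(name): name is "scene" or "top" or "wrist"; returns the picture (384x512x3 uint8, blue, green, red); there is no depth.
- calibration(name): a dict with "fx", "fy", "cx", "cy" (pixels), "R" (3x3) and "t" (3): a world point X has camera coordinates R X + t; the wrist camera has in their place "mount" (4x4, takes a point from camera to tool coordinates, whose origin is the TCP and whose axes are the flange's). Camera axes: x right, y down, z forward; pixel columns grow to the right and rows downward; lengths in m; the calibration is good to about 2 mm. The wrist camera is an equidistant fisheye: a pixel r from the principal point sees the ray r / f radians off the axis. A picture is of the moment at which its call begins: read the wrist's pose just before it. calibration takes no time and is no camera call.
- close_job(): hands the job in; it is judged then, once.
Trained networks look in the newest picture that a camera, given by its name, has taken for a name from the list of things; names that differ only in an ending like _2 or _b are one class to them, and where a whole thing is asked for, a point or a joint stands for the part that bears it (a point fixed in the world has none). Each returns a list of dicts, best first, with "p" (0 to 1); they miss things now and then, are a little off and sometimes report something else, mostly with a low value. They report only what shows in the picture. A call takes as long as a camera call. They do not tell look-alikes from the thing itself.
- find_in(camera, label): "xyz" ([x, y, z] in m, in the coordinates of the camera as it stood for that picture, good to about 4 mm: the middle of the surface that is visible of it).
The state is a dict: "clock": time; "q": joint angles; "joint_vel": joint speeds; "joint_torque": joint torques, N m; "ee_pos": TCP position; "ee_rot": TCP orientation; "contact_force": force on the tool from outside, world axes, zero at the start; "ft_torque": the same for the moment, N m; "finger_gap": finger opening in m; "finger_force": force on a finger pad.
Only numpy, scipy, OpenCV 4.12 (cv2) and the standard library are available. Lean on these libraries where they do the work, as an engineer would, in place of code of your own. Each camera call takes 0.05 s, during which the arm holds its last target. There are 200 camera calls.

TASK

The V-block in the slackened slide-jaw fixture shows its flank to the probe: turn it a quarter turn so that its groove runs toward the probe, seat it flat and square against the fixed jaw with its ends level with the jaws' ends, and slide the moving jaw up to touch it. Then, not before, turn the spring-return dial clockwise past two clicks to the third, no further, and finish with the gripper still holding it there. The probe must not press on the block; leave the micrometer, the other V-block and the ring gauge where they are.

Things in the scene. Friction and masses are not known exactly. Their poses are not given: they have to be found in the camera images.
- fixture: aluminium base plate 200 x 260 x 12 mm, fixed; origin at the centre of its underside, z up; offsets below are in its axes. Fixed jaw: 12 mm high above the plate, 34 mm wide (y), clamping face at x = 52.5 mm looking to -x. Grey gear head: x 7.5 to 87.5, y -105 to -35 mm, top 48 mm above the bench; probe guide with a turret (top 58 mm) reaches on to y = -11 mm
- nest (a point): point on the plate's top (12 mm above the bench) where the centre of the block's underside belongs: x = 30, y = 70 mm of the fixture, fixture's axes. x is the jaws' closing line (fixed jaw at +x, its face 22.5 mm away), the probe comes from -y; it lies on the jaws' middle line
- slide_jaw (a joint): steel slide jaw, 60 x 34 x 12 mm, on the -x side of the nest, sliding along the fixture's x. Value in m: 0 = jaws 45 mm apart; grows as the jaw is drawn back (to -x), up to 0.035; it can close on to -0.012 if nothing is between. It stays where it is left; about 3 N moves it
- jaw_post (a point): centre of the top of the upright post (14 mm diameter, about 28 mm of it free above the jaw) by which the slide jaw is moved; 57 mm above the bench, 45 mm behind the jaw's face; moves with the jaw, fixture's axes
- workpiece: plain steel V-block in the fixture, 34 (x) x 45 (y) x 34 mm high, about 0.4 kg, loose; origin at the centre of its underside, z up. Its V groove, open at the top, runs along its own x; the flanks, 45 mm apart on its own y, are the faces to grip. Half a turn makes no difference. At the start the groove lies along the fixture's x (within 0.15 rad), yaw near the fixture's
- dial (a joint): spring-return dial, vertical axis, rad: 0 at rest, grows clockwise seen from above, end stop 1.6. Clicks (detents) at 0.4, 0.8, 1.2 rad, marked by 1, 2 and 3 white dots; a white line marks rest. Spring 0.07 (rest) to 0.15 N m (third click), each detent adds up to 0.05 N m but does not hold it: let go, it runs back to 0. Drives the probe 27.5 mm per rad toward the nest
- dial_top (a point): on the dial's axis at the top of its bar grip, 84 mm above the bench. The bar is 48 mm long along this point's x, 12 mm thick along its y, 28 mm high, on a 60 mm disc whose top is 56 mm above the bench. Turns with the dial; at rest its axes are the fixture's and the white pointer is on its -x side. Axis at x = 57.5, y = -70 mm of the fixture
- probe_tip (a point): tip of the 10 mm round probe rod, axis 36 mm above the bench, at x = 30 mm of the fixture. It moves along the fixture's +y: 56 mm from the nest's centre at rest, 23 mm at the third click, 6 mm short of a rightly placed block
- v_block_2: another V-block of the same size, on the bench to the left; not to be touched
- micrometer: micrometer with green frame, 50 x 137 x 13 mm, on the bench to the right; not to be touched
- ring_gauge_25: steel ring gauge, 61 mm diameter, 16 mm high, on the bench to the right; not to be touched
Not all that is in view belongs to the job. Leave any brown or red look-alike of the workpiece alone.

How it is judged:
By the outcome, as a careful person would: the job done as asked, in the order asked, and still so for the second after the job is handed in, while the arm keeps its last pose, push and grip.
It also fails if it takes over 48 s, if anything falls off the work surface, if the arm or the gripper's body presses on something with over 40 N, if the wrist force passes 120 N, or if a joint passes its speed limit or range.

## Working session

There is one attempt and no reset: what is moved stays moved. The work goes in short steps, Python scripts to look and compute and a tool call to move; the robot and the scene stay as the last step left them, time stands still between calls to the robot, and variables do not carry over. Pictures are saved under pics/ and viewed, at most 10 in all, crops included, and the job is handed in when it is done.

Besides the shell and the picture viewer there is one more tool, called after "Call:" in YAML: its name, and indented under it one key for each argument. send_rows: Moves the arm, as the interface text tells. Its arguments: {"type":"object","properties":{"deltas":{"type":"array","items":{"type":"array","items":{"type":"number"}}},"squeeze":{"type":"number"}},"required":["deltas"]}

```bash
mkdir -p pics; ls
cat > h.py <<'E'
import numpy as np, cv2
from plant import sense, snapshot, calibration, close_job, find_in
def w(cam,p):
    c=calibration(cam); return np.array(c["R"]).T@(np.array(p)-np.array(c["t"]))
def proj(cam,X):
    c=calibration(cam); p=np.array(c["R"])@np.array(X)+np.array(c["t"]); return np.array([c["fx"]*p[0]/p[2]+c["cx"],c["fy"]*p[1]/p[2]+c["cy"]])
def ray(cam,u,v,z):
    c=calibration(cam);R=np.array(c["R"]);o=-R.T@np.array(c["t"]);d=R.T@np.array([(u-c["cx"])/c["fx"],(v-c["cy"])/c["fy"],1]);return o+d*(z-o[2])/d[2]
E
python3 - <<'E'
from h import *
s=sense();print(s["clock"],s["ee_pos"],s["ee_rot"],s["contact_force"])
for cam in("top","scene"):
    im=snapshot(cam);cv2.imwrite(f"pics/{cam}0.png",cv2.resize(im,None,fx=1.56,fy=1.56))
    c=calibration(cam);print(cam,c["fx"],np.round(-np.array(c["R"]).T@np.array(c["t"]),3))
    for l in("fixture","slide_jaw","jaw_post","workpiece","dial","dial_top","probe_tip","v_block_2","micrometer","ring_gauge_25"):
        for r in find_in(cam,l)[:3]:
            X=w(cam,r["xyz"]);print(l,round(r["p"],2),np.round(X,3),np.round(proj(cam,X)))
print(sense()["clock"])
E
```

```text
pics
0.0 [ 0.2881709  -0.58197724  0.24586671] [ 9.73678779e-01  2.27923092e-01 -2.57272037e-04 -7.96283945e-04] [-1.16048633 -0.08302923 -0.35254024]
top 387.5255106666465 [ 0.42  -0.086  1.051]
fixture 0.85 [ 0.524 -0.069  0.011] [253. 202.]
slide_jaw 0.75 [0.506 0.011 0.027] [223. 208.]
jaw_post 0.51 [0.504 0.009 0.025] [224. 209.]
workpiece 0.57 [0.487 0.143 0.03 ] [173. 215.]
workpiece 0.57 [ 0.334 -0.082  0.029] [258. 274.]
workpiece 0.51 [0.572 0.005 0.039] [225. 183.]
dial 0.83 [ 0.567 -0.143  0.056] [282. 183.]
dial_top 0.85 [ 0.567 -0.149  0.055] [284. 184.]
probe_tip 0.57 [0.571 0.003 0.042] [226. 183.]
v_block_2 0.59 [0.503 0.253 0.031] [132. 209.]
v_block_2 0.26 [ 0.568 -0.144  0.055] [282. 183.]
micrometer 0.55 [ 0.593 -0.397  0.012] [374. 177.]
ring_gauge_25 0.72 [ 0.408 -0.374  0.012] [368. 245.]
ring_gauge_25 0.49 [0.574 0.004 0.041] [225. 182.]
scene 445.12283192187624 [ 0.702 -1.018  0.568]
fixture 0.75 [ 0.536 -0.14   0.013] [243. 237.]
slide_jaw 0.59 [0.505 0.25  0.019] [254. 169.]
slide_jaw 0.49 [0.502 0.01  0.027] [240. 202.]
jaw_post 0.73 [0.501 0.011 0.021] [240. 204.]
jaw_post 0.26 [ 0.537 -0.141  0.012] [243. 238.]
workpiece 0.75 [ 0.573 -0.016  0.037] [265. 205.]
workpiece 0.75 [0.73  0.019 0.018] [327. 209.]
workpiece 0.61 [0.483 0.14  0.025] [242. 182.]
dial 0.72 [ 0.566 -0.156  0.058] [254. 225.]
dial_top 0.83 [ 0.57  -0.154  0.062] [256. 223.]
v_block_2 0.5 [0.508 0.252 0.023] [256. 168.]
micrometer 0.87 [ 0.588 -0.411  0.007] [246. 321.]
ring_gauge_25 0.82 [ 0.406 -0.376  0.015] [155. 296.]
1.1
```

Run:
```python
from h import *
im=cv2.imread("pics/top0.png"); im=cv2.resize(im,(512,384),interpolation=cv2.INTER_AREA)
im=snapshot("top"); cv2.imwrite("pics/topraw.png",im)
cv2.imwrite("pics/c1.png",cv2.resize(im[140:270,180:340],None,fx=4.5,fy=4.5,interpolation=cv2.INTER_CUBIC))
```

```text
(no output)
```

View pics/top0.png

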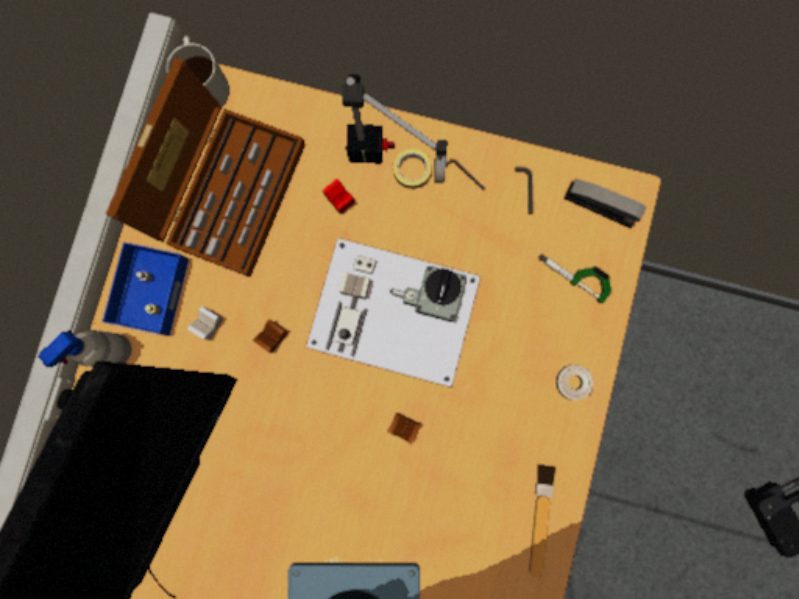

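View pics/c1.png

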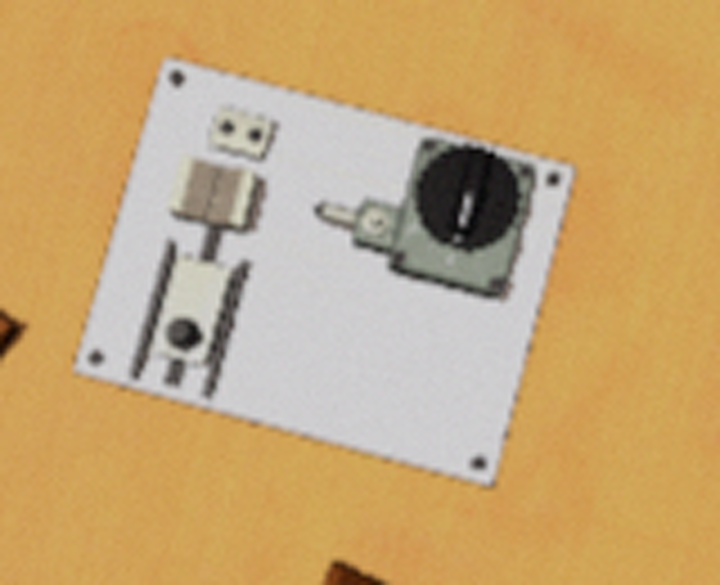

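View pics/scene0.png

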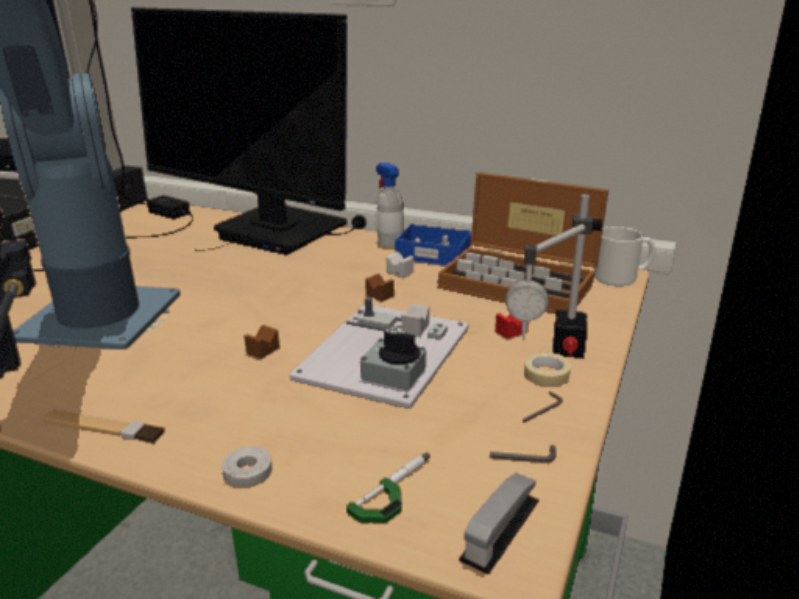

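The workpiece candidates in raw top pixels are grey (228,183) in the fixture, brown (173,215) and (258,274), red (217,125), and grey (132,209), which is v_block_2 on the bench. The grey one at (228,183) lies between the jaws, as the enlarged crop confirms, with its groove along the jaw line. Next I fit the fixture pose from the plate.

```bash
cat >> h.py <<'E'
def fixture_fit(im,cam="top"):
    b,g,r=[im[...,i].astype(int) for i in range(3)]
    m=((b>150)&(abs(r-b)<40)).astype(np.uint8)
    n,l,st,ce=cv2.connectedComponentsWithStats(m)
    p=proj(cam,[0.52,-0.08,0.012]); 
    k=1+np.argmax([st[i,4] if 180<ce[i][0]<340 and 130<ce[i][1]<270 else 0 for i in range(1,n)])
    ys,xs=np.where(l==k); h=cv2.convexHull(np.stack([xs,ys],1).astype(np.int32))
    W=np.array([ray(cam,u,v,0.012)[:2] for u,v in h[:,0].astype(float)])
    (c,s,a)=cv2.minAreaRect((W*1000).astype(np.float32))
    return c,s,a
E
python3 - <<'E'
from h import *
im=cv2.imread("pics/topraw.png"); print(fixture_fit(im))
# crop corners
c=[ray("top",180+u/4.5-.4,140+v/4.5-.4,0.012) for u,v in((168,58),(577,165),(493,487),(75,372))]
c=np.array(c)[:,:2];print(np.round(c,4),c.mean(0))
print([np.hypot(*(c[i]-c[i-1])) for i in range(4)])
d1=c[0]-c[3];d2=c[1]-c[2];e1=c[0]-c[1];e2=c[3]-c[2]
print([np.degrees(np.arctan2(d[1],d[0])) for d in(d1,d2)],[np.degrees(np.arctan2(d[1],d[0]))-90 for d in(e1,e2)])
C=c.mean(0);y=np.radians(-15.5)
R=np.array([[np.cos(y),-np.sin(y)],[np.sin(y),np.cos(y)]])
print("dial",C+R@[.0575,-.07],"nest",C+R@[.03,.07])
for r in((215,193),(183,333),(468,200)): 
  for z in(.046,.057,.084): print(r,z,(ray("top",180+r[0]/4.5-.4,140+r[1]/4.5-.4,z)[:2]-C)@R)
E
```

```text
((530.7816772460938, -65.61891174316406), (257.7103271484375, 197.752685546875), 74.79682922363281)
[[ 0.659   0.0304]
 [ 0.5934 -0.2168]
 [ 0.4008 -0.165 ]
 [ 0.4684  0.0835]] [ 0.53040845 -0.06696542]
[np.float64(0.19781843936085347), np.float64(0.2558164977563877), np.float64(0.19944574517224334), np.float64(0.25750133050393076)]
[np.float64(-15.564988200528749), np.float64(-15.076575470401071)] [np.float64(-14.843482417296002), np.float64(-15.208694012098121)]
dial [ 0.56711052 -0.14978575] nest [ 0.57802405 -0.00752844]
(215, 193) 0.046 [0.02179377 0.07372916]
(215, 193) 0.057 [0.02044941 0.07240453]
(215, 193) 0.084 [0.01714964 0.06915315]
(183, 333) 0.046 [-0.06164852  0.06895658]
(183, 333) 0.057 [-0.06207928  0.0676842 ]
(183, 333) 0.084 [-0.0631366   0.06456108]
(468, 200) 0.046 [ 0.05729614 -0.06921119]
(468, 200) 0.057 [ 0.05556307 -0.0689708 ]
(468, 200) 0.084 [ 0.0513092  -0.06838075]
```

```bash
cat >> h.py <<'E'
from scipy.spatial.transform import Rotation as Ro
C=np.array([0.5306,-0.0663]);YAW=np.radians(-15.2)
def RF(y=None):
    y=YAW if y is None else y
    return np.array([[np.cos(y),-np.sin(y)],[np.sin(y),np.cos(y)]])
def f2w(x,y,c=None): return (C if c is None else c)+RF()@[x,y]
def w2f(p): return RF().T@(np.array(p)[:2]-C)
def plan(p,yawdeg):
    "row (dx,dy,dz,twist) to bring TCP to p with tool x at yawdeg"
    s=sense();R=Ro.from_quat(s["ee_rot"]).as_matrix()
    d=R.T@(np.array(p)-s["ee_pos"])/0.04
    cur=np.degrees(np.arctan2(R[1,0],R[0,0])); t=-(yawdeg-cur)
    t=(t+180)%360-180
    print("row",np.round(d,3),round(t/5,3),"cur yaw",round(cur,2),"t",s["clock"],"fpos",np.round(w2f(s["ee_pos"])*1e3,1),"F",np.round(s["contact_force"],1))
def wray(uv,z,s=None):
    "wrist pixel to world at height z"
    s=s or sense();c=calibration("wrist");M=np.array(c["mount"])
    x=(uv[0]-c["cx"])/c["fx"];y=(uv[1]-c["cy"])/c["fy"];r=np.hypot(x,y)
    d=np.array([x/r*np.sin(r),y/r*np.sin(r),np.cos(r)])
    R=Ro.from_quat(s["ee_rot"]).as_matrix()
    o=R@M[:3,3]+s["ee_pos"];d=R@M[:3,:3]@d
    return o+d*(z-o[2])/d[2]
def wproj(X,s=None):
    s=s or sense();c=calibration("wrist");M=np.array(c["mount"]);R=Ro.from_quat(s["ee_rot"]).as_matrix()
    p=M[:3,:3].T@(R.T@(np.array(X)-s["ee_pos"])-M[:3,3]); r=np.arctan2(np.hypot(p[0],p[1]),p[2]);a=np.arctan2(p[1],p[0])
    return np.array([c["cx"]+c["fx"]*r*np.cos(a),c["cy"]+c["fy"]*r*np.sin(a)])
E
python3 - <<'E'
from h import *
c=calibration("wrist");print(np.round(c["mount"],3),c["fx"],c["cx"],c["cy"])
b=f2w(0.022,0.072);print(b)
plan([b[0],b[1],0.2],-15.2)
E
```

```text
[[-0.001 -0.959 -0.284  0.073]
 [ 1.    -0.001  0.     0.001]
 [-0.    -0.284  0.959 -0.138]
 [ 0.     0.     0.     1.   ]] 297.3186396354542 255.59391191517608 195.00648072143724
[ 0.57070798 -0.00258697]
row [12.757 -9.859  1.168] 8.31 cur yaw 26.35 t 1.15 fpos [ -98.3 -561.6] F [ 1.3 -0.9 -0.4]
```

Call:
send_rows:
  deltas:
    - [88,1.0,-0.8,0,0.7]
    - [88,2.1,-1.6,0.1,1.4]
    - [88,3.2,-2.5,0.3,2.1]
    - [88,4.3,-3.3,0.4,2.8]
    - [88,5.4,-4.1,0.5,3.5]
    - [88,6.4,-5.0,0.6,4.2]
    - [88,7.5,-5.8,0.7,4.9]
    - [88,8.6,-6.6,0.8,5.6]
    - [88,9.7,-7.5,0.9,6.3]
    - [88,10.7,-8.3,1.0,7.0]
    - [88,11.8,-9.1,1.1,7.7]
    - [88,12.75,-9.85,1.17,8.3]
    - [88,12.75,-9.85,1.17,8.3]
    - [88,12.75,-9.85,1.17,8.3]

```text
clock: 2.9
ee_pos: [0.5703, -0.0038, 0.1998]
ee_rot: [0.991, -0.132, -0.0, 0.0]
contact_force: [-0.4, -0.5, -0.4]
finger_gap: 0.0884
finger_force: 0.0
```

Run:
```python
from h import *
s=sense();print(s["q"],s["ee_pos"]);b=f2w(0.022,0.072);plan([b[0],b[1],0.2],-15.2)
im=snapshot("wrist");cv2.imwrite("pics/w1.png",im);cv2.imwrite("pics/w1b.png",cv2.resize(im,None,fx=1.56,fy=1.56,interpolation=cv2.INTER_CUBIC))
for n,p in(("nest",[.03,.07,.012]),("post",[-.062,.07,.057]),("dial",[.0575,-.07,.084]),("probe",[.03,.014,.036]),("fj",[.0525,.087,.024]),("fj",[.0525,.053,.024])):
    print(n,np.round(wproj([*f2w(*p[:2]),p[2]],s),1))
for x in(-1,1):
  for y in(-1,1): print("corner",x,y,np.round(wproj([*f2w(.1*x,.13*y),.012],s),1))
```

```text
[-0.02915786  0.45822177 -0.05683992  1.79347846  0.03323399  0.89135408
 -1.93624207] [ 0.57034586 -0.00381331  0.19979628]
row [ 0.001 -0.032 -0.005] 0.01 cur yaw -15.15 t 2.9 fpos [22.  70.7] F [-0.4 -0.5 -0.4]
nest [255.8 168.4]
post [255.8 261.3]
dial [404.6 157.2]
probe [309.1 173.2]
fj [239.8 150. ]
fj [271.8 150. ]
corner -1 -1 [401.  263.9]
corner -1 1 [208.7 269.4]
corner 1 -1 [421.5 114.7]
corner 1 1 [200.8 106.3]
```

View pics/w1b.png

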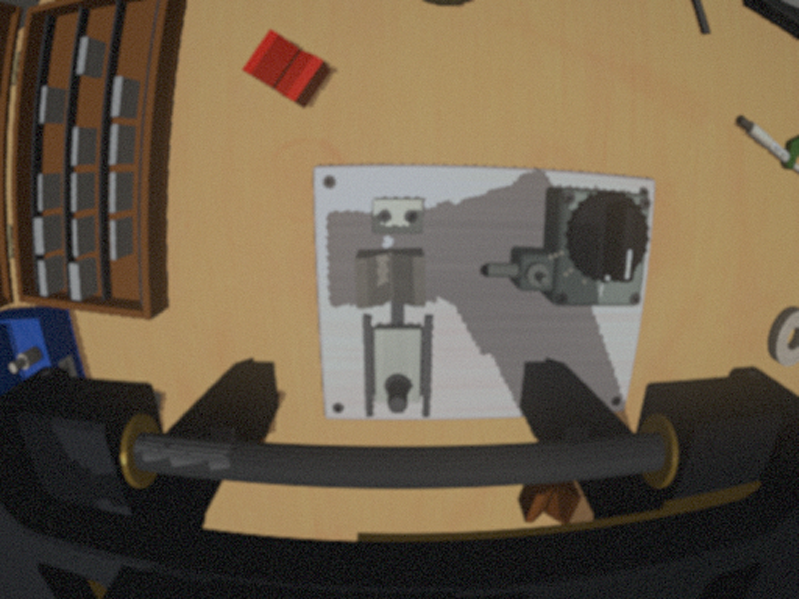

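Run:
```python
from h import *
s=sense();k=1.5625
def P(u,v,z):print((u,v),z,np.round(w2f(wray((u/k,v/k),z,s))*1e3,1))
for a in((375,325,.024),(423,325,.024),(398,380,.057),(398,388,.057),(357,250,.046),(427,250,.046),(356,306,.046),(427,306,.046),(373,232,.024),(425,232,.024),(607,236,.056),(486,269,.036)):P(*a)
im=cv2.imread("pics/w1.png")[145:270,195:305]
cv2.imwrite("pics/w1c.png",cv2.convertScaleAbs(cv2.resize(im,None,fx=4.7,fy=4.7,interpolation=cv2.INTER_CUBIC),alpha=1.5))
```

```text
(375, 325) 0.024 [-12.5  86.8]
(423, 325) 0.024 [-12.5  52.5]
(398, 380) 0.057 [-40.1  70.4]
(398, 388) 0.057 [-46.1  70.4]
(357, 250) 0.046 [45.6 96.4]
(427, 250) 0.046 [45.5 51.8]
(356, 306) 0.046 [ 8.3 98. ]
(427, 306) 0.046 [ 8.2 51.3]
(373, 232) 0.024 [54.2 87.2]
(425, 232) 0.024 [54.2 51.9]
(607, 236) 0.056 [ 58.8 -66.4]
(486, 269) 0.036 [31.1 11.1]
```

View pics/w1c.png

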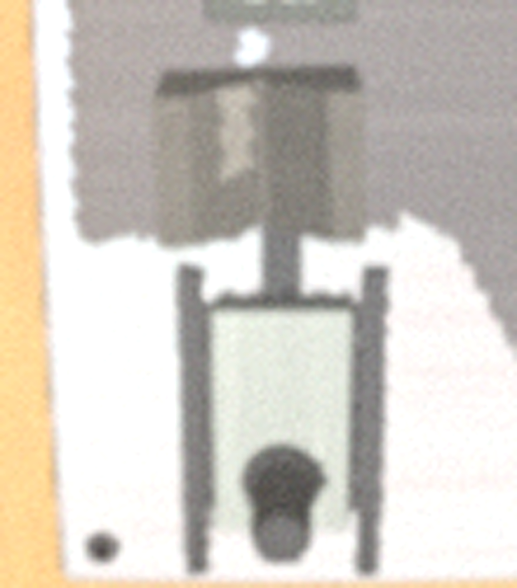

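Run:
```python
from h import *
s=sense()
def P(u,v,z):print((u,v),z,np.round(w2f(wray((u/4.7+195-.4,v/4.7+145-.4),z,s))*1e3,1))
for a in((282,535,.057),(158,95,.046),(357,95,.046),(155,241,.046),(364,241,.046),(158,70,.012),(362,66,.012),(210,297,.024),(352,297,.024),(206,15,.024),(357,15,.024)):P(*a)
```

```text
(282, 535) 0.057 [-58.3  70.6]
(158, 95) 0.046 [40.7 96.8]
(357, 95) 0.046 [40.6 54.4]
(155, 241) 0.046 [ 8.3 98.2]
(364, 241) 0.046 [ 8.2 52.5]
(158, 70) 0.012 [40.3 99.8]
(362, 66) 0.012 [41.2 51.5]
(210, 297) 0.024 [-12.2  87.6]
(352, 297) 0.024 [-12.3  53.9]
(206, 15) 0.024 [55.  87.5]
(357, 15) 0.024 [54.9 53.4]
```

Call:
send_rows:
  deltas:
    - [62,0.03,-0.12,0,0]
    - [62,0.03,-0.12,1.0,0]
    - [62,0.03,-0.12,2.0,0]
    - [62,0.03,-0.12,3.0,0]
    - [62,0.03,-0.12,3.7,0]
    - [62,0.03,-0.12,4.0,0]
    - [62,0.03,-0.12,4.1,0]
    - [62,0.03,-0.12,4.1,0]
    - [50,0.03,-0.12,4.1,0]
    - [44,0.03,-0.12,4.1,0]
    - [40,0.03,-0.12,4.1,0]
    - [38,0.03,-0.12,4.1,0]
    - [38,0.03,-0.12,4.1,0]
    - [38,0.03,-0.12,4.1,0]
  squeeze: 25

```text
clock: 4.7
ee_pos: [0.5736, 0.0012, 0.0367]
ee_rot: [0.991, -0.132, 0.001, -0.0]
contact_force: [-1.9, -0.1, 5.4]
finger_gap: 0.0449
finger_force: 24.8
```

Run:
```python
from h import *
s=sense();print(s["finger_gap"],s["finger_force"],s["contact_force"],s["ft_torque"]);plan([0.57,0,.07],74.8)
```

```text
0.04490803133885493 24.83060591854155 [-1.8958853  -0.11852193  5.41779621] [-0.03536007  0.32572669  0.11373092]
row [-0.077  0.052 -0.833] -17.99 cur yaw -15.15 t 4.7 fpos [23.8 76.4] F [-1.9 -0.1  5.4]
```

Call:
send_rows:
  deltas:
    - [38,0,0,-0.3,0]
    - [38,0.05,0.08,-0.65,0]
    - [38,0.1,0.16,-0.65,-2]
    - [38,0.1,0.16,-0.65,-4]
    - [38,0.1,0.16,-0.65,-6]
    - [38,0.1,0.16,-0.65,-8]
    - [38,0.1,0.16,-0.65,-10]
    - [38,0.1,0.16,-0.65,-12]
    - [38,0.1,0.16,-0.65,-14]
    - [38,0.1,0.16,-0.65,-16]
    - [38,0.1,0.16,-0.65,-17.5]
    - [38,0.1,0.16,-0.65,-18]
    - [38,0.1,0.16,-0.65,-18]
    - [38,0.1,0.16,-0.65,-18]

```text
clock: 6.45
ee_pos: [0.5753, -0.0061, 0.0621]
ee_rot: [0.795, 0.607, -0.0, 0.0]
contact_force: [-0.4, 0.6, -2.9]
finger_gap: 0.0451
finger_force: 24.8
```

Run:
```python
from h import *
s=sense();plan([*f2w(.028,.07),.063],74.8);print(s["finger_gap"],s["q"][6])
im=snapshot("wrist");cv2.imwrite("pics/w2.png",im)
for n,p in(("nest",[.03,.07,.012]),("fj",[.0525,.087,.024]),("fj",[.0525,.053,.024]),("sj",[-.015,.087,.024]),("sj",[-.015,.053,.024])):
    print(n,np.round(wproj([*f2w(*p[:2]),p[2]],s),1))
e=s["ee_pos"]
cv2.imwrite("pics/w2c.png",cv2.convertScaleAbs(cv2.resize(im[110:310,130:380],None,fx=3,fy=3,interpolation=cv2.INTER_CUBIC),alpha=1.6))
```

```text
row [ 0.004  0.017 -0.023] -0.008 cur yaw 74.76 t 6.45 fpos [27.3 69.8] F [-0.4  0.6 -2.9]
0.04513666634047779 -0.7077045414026264
nest [258.9 219. ]
fj [295.2 200.3]
fj [292.9 249. ]
sj [188.  200.4]
sj [192.  248.6]
```

View pics/w2c.png

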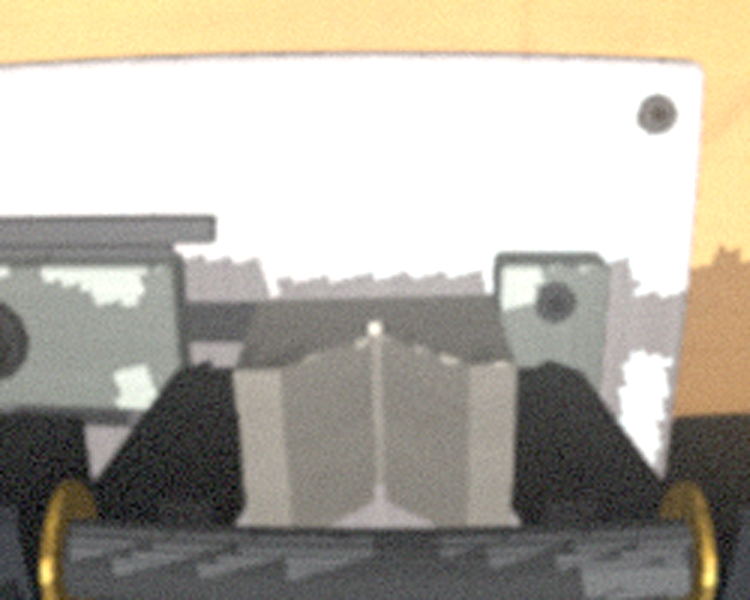

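Run:
```python
from h import *
s=sense()
def P(u,v,z):print((u,v),z,np.round(w2f(wray((u/3+130-.33,v/3+110-.33),z,s))*1e3,1))
print(w2f(s["ee_pos"])*1e3)
for a in((498,258,.024),(600,258,.024),(175,256,.024),(184,410,.024),(237,368,.0716),(515,366,.0716),(262,300,.0376),(498,298,.0376),(242,525,.0716),(517,525,.0716)):P(*a)
```

```text
[27.25435719 69.89108005]
(498, 258) 0.024 [52.6 90.1]
(600, 258) 0.024 [74.5 90.1]
(175, 256) 0.024 [-14.8  90.6]
(184, 410) 0.024 [-15.6  54.8]
(237, 368) 0.0716 [ 5.4 86.2]
(515, 366) 0.0716 [49.4 86.6]
(262, 300) 0.0376 [ 5.2 85.7]
(498, 298) 0.0376 [51.  86.1]
(242, 525) 0.0716 [ 4.3 56.4]
(517, 525) 0.0716 [51.7 56.3]
```

Call:
send_rows:
  deltas:
    - [38,0.095,0.03,0,0]
    - [38,0.095,0.03,0.3,0]
    - [38,0.095,0.03,0.55,0]
    - [38,0.095,0.03,0.63,0]
    - [38,0.095,0.03,0.64,0]
    - [38,0.095,0.03,0.64,0]

```text
clock: 7.25
ee_pos: [0.5764, -0.0027, 0.0366]
ee_rot: [0.794, 0.608, -0.001, -0.0]
contact_force: [-6.1, -0.6, 8.8]
finger_gap: 0.045
finger_force: 24.8
```

Call:
send_rows:
  deltas:
    - [38,0,0.015,0,0]
    - [38,0,0.03,0,0]
    - [38,0,0.045,0,0]
    - [38,0,0.045,0,0]

```text
clock: 7.75
ee_pos: [0.5765, -0.0027, 0.0366]
ee_rot: [0.794, 0.608, -0.002, -0.001]
contact_force: [-10.7, 0.7, 14.8]
finger_gap: 0.0448
finger_force: 24.8
```

Run:
```python
from h import *
s=sense();plan([*f2w(.03,.0735),.0365],74.8);print(s["finger_gap"],RF().T@s["contact_force"][:2])
```

```text
row [0.002 0.061 0.002] 0.015 cur yaw 74.87 t 7.75 fpos [27.6 73.4] F [-10.7   0.7  14.8]
0.04478425446290551 [-10.54215878  -2.14531136]
```

Call:
send_rows:
  deltas:
    - [38,0,0,-0.02,0]
    - [38,0,0,-0.04,0]
    - [38,0,0,-0.04,0]
    - [38,0,0,-0.04,0]

```text
clock: 8.25
ee_pos: [0.5789, -0.0032, 0.0376]
ee_rot: [0.794, 0.608, -0.0, -0.0]
contact_force: [-1.6, 0.4, -3.6]
finger_gap: 0.0444
finger_force: 24.8
```

Run:
```python
from h import *
s=sense();plan([*f2w(.03,.0735),.0365],74.8);print(s["finger_gap"],RF().T@s["contact_force"][:2],s["ft_torque"])
im=snapshot("wrist");cv2.imwrite("pics/w3.png",im)
cv2.imwrite("pics/w3c.png",cv2.convertScaleAbs(cv2.resize(im[110:310,130:380],None,fx=3,fy=3,interpolation=cv2.INTER_CUBIC),alpha=1.6))
```

```text
row [-0.001 -0.     0.026] 0.007 cur yaw 74.84 t 8.25 fpos [30.  73.6] F [-1.6  0.4 -3.6]
0.04438831235160422 [-1.67087504 -0.08039198] [ 0.02603417  0.10052785 -0.01766936]
```

View pics/w3c.png

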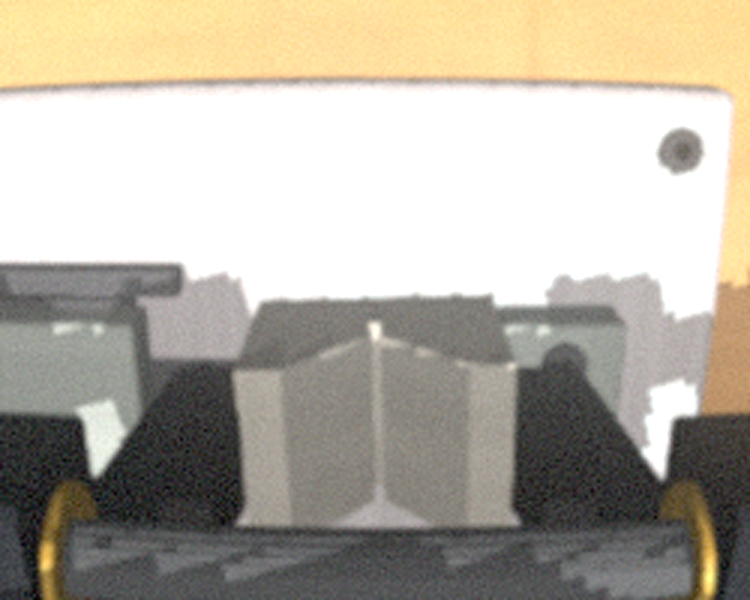

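Run:
```python
from h import *
s=sense()
def P(u,v,z):print((u,v),z,np.round(w2f(wray((u/3+130-.33,v/3+110-.33),z,s))*1e3,1))
for a in((560,323,.024),(560,307,.012),(60,320,.024),(60,302,.012),(490,323,.024),(240,369,.047),(510,367,.047),(262,302,.013),(490,298,.013),(375,300,.013)):P(*a)
im=cv2.imread("pics/w3.png").astype(int)[...,1]
for c in (130+190/3,130+300/3,130+340/3,130+440/3,130+515/3,130+600/3,130+40/3,130+100/3):
    c=int(c);print(c,im[204:240,c-2:c+3].mean(1).astype(int))
```

```text
(560, 323) 0.024 [64.1 88.6]
(560, 307) 0.012 [66.5 87.5]
(60, 320) 0.024 [-29.9  88.8]
(60, 302) 0.012 [-34.2  88.2]
(490, 323) 0.024 [51.  88.8]
(240, 369) 0.047 [ 8.6 89.6]
(510, 367) 0.047 [51.4 90. ]
(262, 302) 0.013 [ 7.9 88.9]
(490, 298) 0.013 [52.2 89.8]
(375, 300) 0.013 [29.9 89.4]
193 [110 107 107 109 109 109 108 110 108 109 108 107 107 105 109 108 107 105
 106 107 106 106 105 105 102  85  67  52  49  41  38  37  38  36  38  38]
230 [170 168 168 169 165 143 109  81  79  79  76  76  77  79  76  77  76  74
  75  75  77  74  72  70  68  73  80  84  89  88  89  90  85  88  86  86]
243 [171 172 172 172 165 137  98  79  77  80  79  77  80  79  77  78  76  76
  77  77  84  98 104 102  94  89  87  87  87  88  86  87  87  85  86  85]
276 [174 173 173 167 142 103  81  78  80  78  79  77  78  78  76  76  76  78
  76  76  75  77  80  83  87  86  87  88  89  89  87  89  87  88  88  87]
301 [170 170 170 168 169 168 163 140 105  81  76  75  76  88 113 130 125 112
 103 102 101  97  97  93  89  87  96 112 110  93  85  84  84  83  83  81]
330 [114 114 114 115 113 113 111  98  80  72  72  70  71  77  87  96 101 101
 100 100 101  99 100 100 100  98 101  97  98  98 100  99  98  97  97  92]
143 [ 83  83  83  77  65  55  59  62  62  62  64  65  67  78  87  96 100  99
 101  98 102 100 100 101  96  97  98  96  95  97  93  97  95  95  96  94]
163 [ 85  85  83  85  79  68  74  81  80  75  71  71  74  87 110 121 121 110
 104 100 101 103 101 100 101 100  99  98  97  96  99  97  97  98  98  96]
```

Call:
send_rows:
  deltas:
    - [38,-0.03,-0.02,0,0]
    - [38,-0.03,-0.02,0,0]
    - [38,-0.03,-0.02,0.015,0]
    - [38,-0.03,-0.02,0.025,0]
    - [38,-0.03,-0.02,0.025,0]
    - [38,-0.03,-0.02,0.025,0]

```text
clock: 9.05
ee_pos: [0.578, -0.004, 0.0369]
ee_rot: [0.794, 0.608, 0.0, -0.0]
contact_force: [-0.0, -0.2, -3.1]
finger_gap: 0.0449
finger_force: 24.8
```

Run:
```python
from h import *
s=sense();plan([*f2w(.03,.0735),.0365],74.8);print(s["finger_gap"],RF().T@s["contact_force"][:2],s["ft_torque"])
im=snapshot("wrist");cv2.imwrite("pics/w4.png",im);im=im.astype(int)[...,1]
def edge(c,a,b):
    p=im[a:b,c-2:c+3].mean(1);g=-np.diff(p);i=g.argmax();w=np.clip(g[max(i-2,0):i+3],0,None);return a+.5+(w*np.arange(max(i-2,0),i+3)[:len(w)]).sum()/w.sum()
for c in(222,230,240,250,260,270,280,288): print("block",c,round(edge(c,203,216),2),np.round(w2f(wray((c,edge(c,203,216)),.012,s))*1e3,1))
for c in(300,306,312): print("jaw",c,round(edge(c,205,217),2),np.round(w2f(wray((c,edge(c,205,217)),.012,s))*1e3,1))
```

```text
row [0.024 0.014 0.01 ] 0.01 cur yaw 74.85 t 9.05 fpos [29.4 72.6] F [-0.  -0.2 -3.1]
0.044868944915068154 [ 0.00026978 -0.16357971] [ 0.00632069 -0.03298909  0.00746429]
block 222 209.72 [10.2 88.2]
block 230 209.6 [14.9 88.3]
block 240 209.36 [20.8 88.4]
block 250 209.24 [26.6 88.5]
block 260 208.87 [32.4 88.8]
block 270 208.63 [38.2 88.9]
block 280 208.31 [44.  89.1]
block 288 208.16 [48.7 89.2]
jaw 300 210.36 [55.9 87.8]
jaw 306 210.35 [59.4 87.8]
jaw 312 210.24 [63.  87.8]
```

Run:
```python
from h import *
s=sense();g=cv2.imread("pics/w4.png").astype(int)
sat=g[...,2]-g[...,0]  # wood high, plate low
P=[]
for c in range(135,365,10):
    p=sat[110:175,c-2:c+3].mean(1);i=(-np.diff(p)).argmax();q=w2f(wray((c,110+i+.5),.012,s))*1e3;P.append(q)
P=np.array(P);print(np.round(P,1).tolist());k=np.polyfit(P[:,0],P[:,1],1);print(np.degrees(np.arctan(k[0])))
# jaw top edges
im=g[...,1]
for c in(135,140,145,150,155,160,165,300,306,312,320,328):
    p=im[208:226,c-2:c+3].mean(1);d=np.diff(p);i=d.argmax();print(c,208+i+.5,np.round(w2f(wray((c,208.5+i),.024,s))*1e3,1))
```

```text
[[-39.9, 131.8], [-33.5, 132.1], [-27.3, 132.4], [-21.2, 132.1], [-15.3, 131.9], [-9.5, 132.3], [-3.7, 132.1], [1.9, 132.0], [7.5, 132.4], [13.1, 132.3], [18.6, 132.2], [24.1, 132.2], [29.5, 132.2], [35.0, 132.2], [40.5, 132.2], [46.0, 131.8], [51.5, 131.8], [57.1, 132.0], [62.8, 132.1], [68.5, 132.3], [74.3, 131.9], [80.2, 132.1], [86.3, 131.8]]
-0.061669288953079014
135 215.5 [-39.4  88.4]
140 216.5 [-36.3  87.8]
145 215.5 [-33.1  88.5]
150 215.5 [-30.   88.6]
155 215.5 [-26.9  88.6]
160 216.5 [-23.9  88.1]
165 216.5 [-20.9  88.1]
300 216.5 [54.2 88.4]
306 216.5 [57.5 88.4]
312 216.5 [60.9 88.4]
320 216.5 [65.4 88.3]
328 216.5 [70.  88.3]
```

Call:
send_rows:
  deltas:
    - [38,-0.022,0,0,0.15]
    - [38,-0.022,0,0,0.3]
    - [38,-0.022,0.0,0.0,0.3]
    - [38,-0.022,0.015,0.0,0.3]
    - [38,-0.022,0.03,0.0,0.3]
    - [38,-0.022,0.03,0.0,0.3]
    - [38,-0.022,0.03,0.0,0.3]

```text
clock: 9.98
ee_pos: [0.5787, -0.0051, 0.0368]
ee_rot: [0.802, 0.597, -0.0, -0.0]
contact_force: [-0.8, 0.1, -2.7]
finger_gap: 0.0447
finger_force: 24.8
```

```bash
cat > m.py <<'E'
from h import *
s=sense();plan([*f2w(.03,.0735),.0365],74.8);print(s["finger_gap"],RF().T@s["contact_force"][:2],s["ft_torque"])
img=snapshot("wrist");im=img.astype(int)[...,1]
def edge(c,a,b):
    p=im[a:b,c-2:c+3].mean(1);g=-np.diff(p);i=g.argmax();w=np.clip(g[max(i-2,0):i+3],0,None);return a+.5+(w*np.arange(max(i-2,0),i+3)[:len(w)]).sum()/w.sum()
for c in(222,240,260,280,288): print("block",c,np.round(w2f(wray((c,edge(c,203,216)),.012,s))*1e3,1))
for c in(300,306,312): print("jaw",c,np.round(w2f(wray((c,edge(c,205,217)),.012,s))*1e3,1))
E
python3 m.py
```

```text
row [ 0.046 -0.012  0.009] -0.29 cur yaw 73.35 t 9.975 fpos [30.4 71.7] F [-0.8  0.1 -2.7]
0.04467832687476289 [-0.82487814 -0.15044447] [ 0.10131406  0.17051455 -0.00650243]
block 222 [11.6 87.8]
block 240 [22.2 87.8]
block 260 [33.8 87.9]
block 280 [45.4 87.8]
block 288 [50.1 87.7]
jaw 300 [57.2 87.8]
jaw 306 [60.8 87.8]
jaw 312 [64.3 87.8]
```

Call:
send_rows:
  deltas:
    - [38,0,0,0.008,0]
    - [44,0,0,0.008,0]
    - [48,0,0,0.008,0]
    - [52,0,0,0.008,0]
    - [58,0,0,0.008,0]
    - [60,0,0,0.008,0]
    - [60,0,0,-0.3,0]
    - [60,0,0,-0.8,0]
    - [60,0,0,-1.25,0]
    - [60,0,0,-1.25,0]

```text
clock: 11.28
ee_pos: [0.5804, -0.0052, 0.0892]
ee_rot: [0.802, 0.597, 0.002, 0.001]
contact_force: [1.2, -0.3, -0.2]
finger_gap: 0.06
finger_force: 0.0
```

```bash
cat > m2.py <<'E'
from h import *
s=sense();plan([*f2w(-.06,.0703),.085],74.8)
img=snapshot("wrist");cv2.imwrite("pics/w5.png",img)
cv2.imwrite("pics/w5c.png",cv2.convertScaleAbs(cv2.resize(img[130:290,130:380],None,fx=3.2,fy=3.2,interpolation=cv2.INTER_CUBIC),alpha=1.6))
im=img.astype(int)[...,1]
r=wproj([*f2w(.03,.089),.012],s);print(r)
def edge(c,a,b):
    p=im[a:b,c-2:c+3].mean(1);g=-np.diff(p);i=g.argmax();w=np.clip(g[max(i-2,0):i+3],0,None);return a+.5+(w*np.arange(max(i-2,0),i+3)[:len(w)]).sum()/w.sum()
for x in(12,20,30,40,48,56,60,64,68):
    u,v=wproj([*f2w(x/1e3,.0885),.012],s);e=edge(int(round(u)),int(v)-7,int(v)+7);print(x,int(round(u)),round(e,2),np.round(w2f(wray((round(u),e),.012,s))*1e3,1))
E
python3 m2.py
```

```text
row [-0.103 -2.3    0.096] -0.294 cur yaw 73.33 t 11.275 fpos [32.1 72. ] F [ 1.2 -0.3 -0.2]
[251.32479624 185.13447525]
12 227 187.33 [11.7 87.8]
20 238 187.08 [20.  87.8]
30 251 186.72 [29.7 87.8]
40 265 186.27 [40.2 87.8]
48 275 186.05 [47.7 87.8]
56 286 185.61 [56.  87.9]
60 291 185.45 [59.8 88. ]
64 296 185.4 [63.6 87.9]
68 302 185.39 [68.2 87.8]
```

View pics/w5c.png

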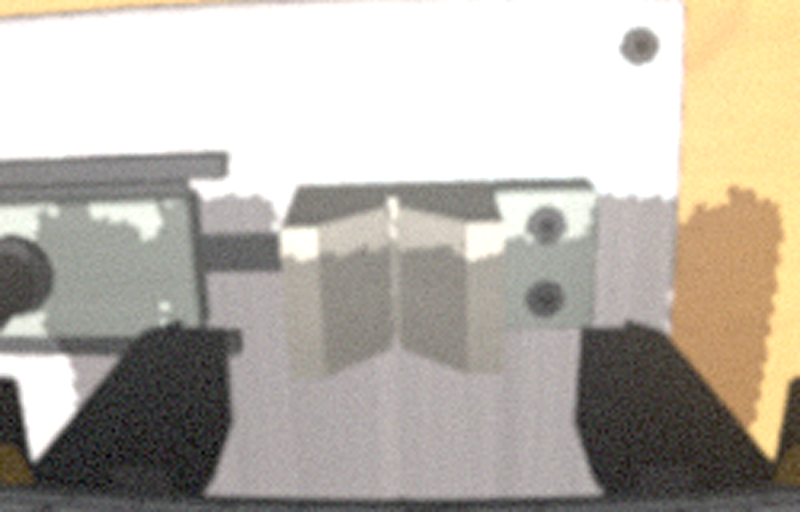

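Call:
send_rows:
  deltas:
    - [46,-0.05,-1.0,0,-0.15]
    - [44,-0.1,-2.0,0,-0.29]
    - [44,-0.103,-2.3,0,-0.29]
    - [44,-0.103,-2.3,0.5,-0.29]
    - [44,-0.103,-2.3,1.0,-0.29]
    - [44,-0.103,-2.3,1.24,-0.29]
    - [44,-0.103,-2.3,1.24,-0.29]
    - [30,-0.103,-2.3,1.24,-0.29]
    - [20,-0.103,-2.3,1.24,-0.29]
    - [10,-0.103,-2.3,1.24,-0.29]
    - [8,-0.103,-2.3,1.24,-0.29]
    - [8,-0.103,-2.3,1.24,-0.29]
    - [8,-0.103,-2.3,1.24,-0.29]
  squeeze: 15

```text
clock: 12.95
ee_pos: [0.4902, 0.0171, 0.0376]
ee_rot: [0.794, 0.607, 0.0, 0.0]
contact_force: [1.3, -1.1, 4.5]
finger_gap: 0.0136
finger_force: 13.8
```

Run:
```python
from h import *
s=sense();plan([*f2w(-.0375,.0703),.0395],74.8);print(s["finger_gap"],RF().T@s["contact_force"][:2])
```

```text
row [ 0.01   0.583 -0.046] -0.002 cur yaw 74.79 t 12.95 fpos [-60.8  69.9] F [ 1.3 -1.1  4.5]
0.013593382521877317 [ 1.534875 -0.747686]
```

Call:
send_rows:
  deltas:
    - [8,0,0.12,-0.02,0]
    - [8,0,0.24,-0.02,0]
    - [8,0,0.36,-0.02,0]
    - [8,0,0.46,-0.02,0]
    - [8,0,0.52,-0.02,0]
    - [8,0,0.56,-0.02,0]
    - [8,0,0.56,-0.02,0]
    - [8,0,0.56,-0.02,0]

```text
clock: 13.95
ee_pos: [0.5112, 0.0114, 0.0379]
ee_rot: [0.794, 0.607, 0.0, -0.0]
contact_force: [-1.6, 1.8, -8.4]
finger_gap: 0.0138
finger_force: 13.7
```

Run:
```python
from h import *
s=sense();plan([*f2w(-.0375,.0703),.0395],74.8);print(s["finger_gap"],RF().T@s["contact_force"][:2])
```

```text
row [ 0.01   0.04  -0.041] 0.0 cur yaw 74.8 t 13.95 fpos [-39.1  69.9] F [-1.6  1.8 -8.4]
0.01380944202550779 [-2.04458485  1.27487167]
```

Moving well; now creep to contact.

Call:
send_rows:
  deltas:
    - [8,0,0.02,0.01,0]
    - [8,0,0.04,0.01,0]
    - [8,0,0.06,0.01,0]
    - [8,0,0.08,0.01,0]
    - [8,0,0.08,0.01,0]

```text
clock: 14.58
ee_pos: [0.5132, 0.0108, 0.0378]
ee_rot: [0.794, 0.607, -0.001, -0.001]
contact_force: [-5.7, 2.9, 1.5]
finger_gap: 0.0132
finger_force: 14.1
```

Run:
```python
from h import *
s=sense();plan([*f2w(-.0375,.0703),.0395],74.8);print(s["finger_gap"],RF().T@s["contact_force"][:2])
```

```text
row [ 0.011 -0.013 -0.044] 0.003 cur yaw 74.82 t 14.575 fpos [-37.   69.9] F [-5.7  2.9  1.5]
0.013173313390094872 [-6.2700381   1.28073495]
```

Call:
send_rows:
  deltas:
    - [8,0,0.02,0,0]
    - [8,0,0.04,0,0]
    - [8,0,0.05,0,0]
    - [8,0,0.05,0,0]

```text
clock: 15.08
ee_pos: [0.5133, 0.0108, 0.0376]
ee_rot: [0.794, 0.608, -0.002, -0.002]
contact_force: [-11.6, 4.4, 8.9]
finger_gap: 0.0133
finger_force: 14.6
```

Run:
```python
from h import *
s=sense();plan([*f2w(-.0375,.0703),.0395],74.8);print(s["finger_gap"],RF().T@s["contact_force"][:2])
```

```text
row [ 0.01  -0.014 -0.046] 0.012 cur yaw 74.86 t 15.075 fpos [-37.   69.9] F [-11.6   4.4   8.9]
0.013255279663736842 [-12.33038145   1.15868249]
```

Call:
send_rows:
  deltas:
    - [8,0,-0.03,0,0]
    - [8,0,-0.05,0,0]
    - [8,0,-0.05,0,0]
    - [20,0,-0.05,0,0]
    - [30,0,-0.05,0,0]
    - [40,0,-0.05,0,0]
    - [40,0,-0.05,0,0]
    - [40,0,-0.05,-0.5,0]
    - [40,0,-0.05,-1.0,0]
    - [40,0.2,1.0,-1.3,0]
    - [50,0.2,1.5,-1.3,0]
    - [60,0.2,1.5,-1.3,0]
    - [60,0.2,1.5,-1.3,0]

```text
clock: 16.7
ee_pos: [0.5749, 0.0022, 0.0892]
ee_rot: [0.794, 0.608, -0.001, -0.001]
contact_force: [-0.4, 0.8, 0.3]
finger_gap: 0.0602
finger_force: 0.0
```

```bash
sed -i 's/pics\/w5/pics\/w6/g; s/(12,20,30/(-40,-30,-20,-10,0,4,12,20,30/' m2.py; python3 m2.py
python3 - <<'E'
from h import *
plan([*f2w(.058,-.0697),.115],164.8)
E
```

```text
row [-0.185 -2.12   0.109] 0.004 cur yaw 74.82 t 16.7 fpos [24.8 77.7] F [-0.4  0.8  0.3]
[262.13237534 192.15434021]
-40 172 189.98 [-39.5  90.8]
-30 184 190.32 [-29.9  90.5]
-20 197 190.52 [-19.6  90.3]
-10 209 190.62 [-10.3  90.2]
0 222 190.59 [-0.3 90.2]
4 228 191.23 [ 4.2 89.7]
12 238 193.66 [11.8 87.8]
20 249 193.63 [20.1 87.8]
30 262 193.71 [29.9 87.8]
40 275 193.68 [39.7 87.8]
48 286 193.68 [48.1 87.8]
56 296 193.65 [55.7 87.8]
60 302 193.59 [60.4 87.9]
64 307 193.65 [64.2 87.8]
68 312 193.35 [68.1 88.1]
row [-3.688  0.828 -0.642] -17.992 cur yaw 74.84 t 16.75 fpos [24.7 77.8] F [ 0.  -1.  -0.2]
```

View pics/w6c.png

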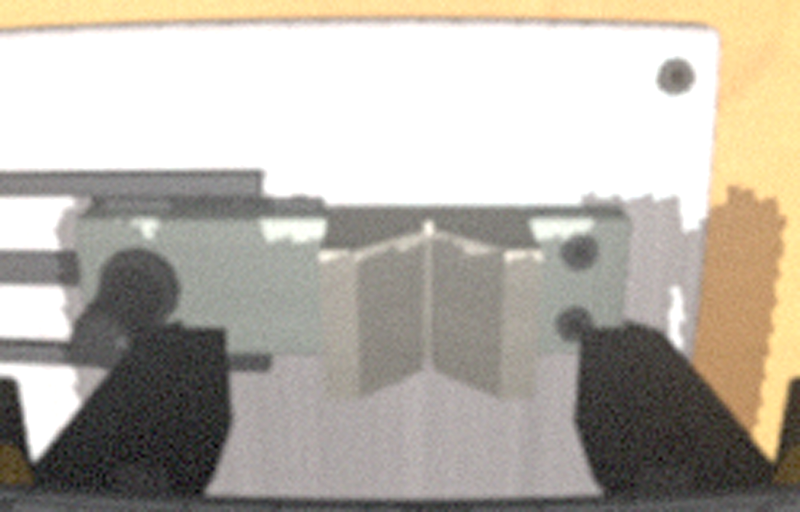

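Call:
send_rows:
  deltas:
    - [50,0,0,-0.64,0]
    - [50,-0.5,0.1,-0.64,-2]
    - [50,-1.2,0.3,-0.64,-4]
    - [50,-2.0,0.5,-0.64,-6]
    - [50,-2.8,0.6,-0.64,-8]
    - [50,-3.4,0.75,-0.64,-10]
    - [50,-3.69,0.83,-0.64,-12]
    - [50,-3.69,0.83,-0.64,-14]
    - [50,-3.69,0.83,-0.64,-16]
    - [50,-3.69,0.83,-0.64,-18]
    - [50,-3.69,0.83,-0.64,-18]
    - [50,-3.69,0.83,-0.64,-18]

```text
clock: 18.25
ee_pos: [0.5691, -0.1489, 0.1152]
ee_rot: [0.134, 0.991, -0.0, -0.0]
contact_force: [0.5, -0.6, -0.6]
finger_gap: 0.0504
finger_force: 0.0
```

Run:
```python
from h import *
plan([*f2w(.058,-.0697),.068],164.8);s=sense();print(s["q"])
im=snapshot("wrist");cv2.imwrite("pics/w7.png",im)
for r in find_in("wrist","dial_top")[:2]:
    M=np.array(calibration("wrist")["mount"]);X=s["ee_pos"]+Ro.from_quat(s["ee_rot"]).as_matrix()@(M[:3,:3]@np.array(r["xyz"])+M[:3,3]);print(r["p"],w2f(X)*1e3,X[2])
cv2.imwrite("pics/w7c.png",cv2.convertScaleAbs(cv2.resize(im[110:310,130:380],None,fx=3,fy=3,interpolation=cv2.INTER_CUBIC),alpha=1.6))
```

```text
row [ 2.10e-02 -1.00e-03  1.18e+00] -0.033 cur yaw 164.63 t 18.25 fpos [ 58.9 -69.6] F [ 0.5 -0.6 -0.6]
[ 0.76857035  0.77176573 -0.84190735  1.76205895  0.70166642  0.93741549
  0.9306881 ]
0.77 [ 54.82881192 -68.1164014 ] 0.053559087720900435
```

Call:
send_rows:
  deltas:
    - [50,0.02,0,0.5,0]
    - [50,0.02,0,0.9,0]
    - [50,0.02,0,1.15,0]
    - [50,0.02,0,1.17,0]
    - [50,0.02,0,1.17,0]
    - [36,0.02,0,1.17,0]
    - [24,0.02,0,1.17,0]
    - [12,0.02,0,1.17,0]
    - [6,0.02,0,1.17,0]
    - [6,0.02,0,1.17,0]
    - [6,0.02,0,1.17,0]
    - [6,0.02,0,1.17,0]
  squeeze: 35

```text
clock: 19.85
ee_pos: [0.5693, -0.1476, 0.0687]
ee_rot: [0.132, 0.991, 0.001, 0.0]
contact_force: [1.8, 5.5, -1.6]
finger_gap: 0.0118
finger_force: 35.0
```

Run:
```python
from h import *
plan([*f2w(.058,-.0697),.068],164.8);s=sense();print(s["finger_gap"],s["finger_force"],RF().T@s["contact_force"][:2],s["ft_torque"])
```

```text
row [ 0.016 -0.036  0.017] 0.011 cur yaw 164.85 t 19.85 fpos [ 58.6 -68.3] F [ 1.8  5.5 -1.6]
0.011760459907624487 34.999921303242445 [0.34327038 5.76938772] [ 1.07531046 -0.50001507  0.02699133]
```

Call:
send_rows:
  deltas:
    - [6,0.03,0.03,0,0]
    - [6,0.03,0.03,0,0]
    - [6,0.03,0.03,0,1]
    - [6,0.03,0.03,0,2]
    - [6,0.03,0.03,0,3]
    - [6,0.03,0.03,0,4]
    - [6,0.03,0.03,0,5]
    - [6,0.03,0.03,0,6]
    - [6,0.03,0.03,0,7]
    - [6,0.03,0.03,0,8]
    - [6,0.03,0.03,0,9]
    - [6,0.03,0.03,0,10]
    - [6,0.03,0.03,0,11]
    - [6,0.03,0.03,0,11.5]
    - [6,0.03,0.03,0,12]
    - [6,0.03,0.03,0,12.5]
    - [6,0.03,0.03,0,12.5]
    - [6,0.03,0.03,0,12.5]

```text
clock: 22.1
ee_pos: [0.5687, -0.148, 0.0687]
ee_rot: [0.628, 0.779, 0.0, 0.001]
contact_force: [4.2, -0.3, -3.8]
finger_gap: 0.0116
finger_force: 35.0
```

```bash
cat > m3.py <<'E'
from h import *
s=sense();R=Ro.from_quat(s["ee_rot"]).as_matrix();cur=np.degrees(np.arctan2(R[1,0],R[0,0]))
print("dial rad",np.radians(164.85-cur),"fpos",w2f(s["ee_pos"])*1e3,s["ee_pos"][2],"Ff",RF().T@s["contact_force"][:2],s["contact_force"][2],s["ft_torque"],s["finger_gap"],s["q"][6],s["clock"])
im=snapshot("top");cv2.imwrite("pics/top9.png",im)
for d in(0,.01,.033): print(np.round(proj("top",[*f2w(.0305,.0157+d),.036]),1))
g=im.astype(int)
# rod profile along fixture y in top image
for y in range(10,56,2):
    u,v=proj("top",[*f2w(.0305,y/1e3+.0015),.041]);print(y,int(g[int(round(v)),int(round(u))].mean()),end=" ")
cv2.imwrite("pics/top9c.png",cv2.resize(im[150:230,200:310],None,fx=7,fy=7,interpolation=cv2.INTER_CUBIC))
E
python3 m3.py
```

```text
dial rad 1.0923215244902187 fpos [ 58.1877985  -68.81949761] 0.06869554074272059 Ff [4.13733596 0.77629405] -3.8303878621921803 [ 0.07575609 -1.13073045  0.047247  ] 0.011552735988605537 -0.04770277861378639 22.1
[249.4 185.7]
[245.7 184.7]
[237.3 182.4]
10 205 12 206 14 198 16 198 18 205 20 206 22 206 24 201 26 207 28 207 30 207 32 210 34 205 36 188 38 188 40 112 42 127 44 205 46 205 48 121 50 100 52 146 54 147
```

Call:
send_rows:
  deltas:
    - [6,0,0,0,0.4]
    - [6,0,0,0,0.8]
    - [6,0,0,0,1.1]
    - [6,0,0,0,1.25]
    - [6,0,0,0,1.25]
    - [6,0,0,0,1.25]

```text
clock: 22.9
ee_pos: [0.5686, -0.148, 0.0687]
ee_rot: [0.669, 0.743, 0.0, 0.001]
contact_force: [5.4, -0.5, -5.1]
finger_gap: 0.0119
finger_force: 35.0
```

```bash
python3 m3.py
python3 - <<'E'
from h import *
s=sense();im=snapshot("wrist");cv2.imwrite("pics/w9.png",im);t=cv2.imread("pics/top9.png")
print([np.round(wproj([*(f2w(.0305,y+.0015)),.036],s)).tolist() for y in(.014,.047,.053)])
p=wproj([*(f2w(.0305,.05)),.036],s);u,v=int(np.clip(p[0],70,442)),int(np.clip(p[1],70,314))
a=cv2.convertScaleAbs(cv2.resize(im[v-70:v+70,u-70:u+70],(560,560),interpolation=cv2.INTER_CUBIC),alpha=1.4)
b=cv2.resize(t[160:230,215:245],(240,560),interpolation=cv2.INTER_CUBIC)
cv2.imwrite("pics/fin.png",np.hstack([a,b]));print(u,v)
E
```

```text
dial rad 1.2012133919053367 fpos [ 58.11181564 -68.8856417 ] 0.06865909311821901 Ff [5.37136296 0.98542105] -5.077597645867384 [ 0.03123469 -1.09523275  0.14925643] 0.01190147291453948 -0.13864364666972262 22.9
[249.4 185.7]
[245.7 184.7]
[237.3 182.4]
10 205 12 207 14 199 16 199 18 204 20 206 22 206 24 201 26 206 28 208 30 208 32 208 34 203 36 206 38 206 40 202 42 150 44 99 46 99 48 106 50 100 52 147 54 148 [[264.0, 82.0], [285.0, 31.0], [288.0, 22.0]]
285 70
```

View pics/fin.png

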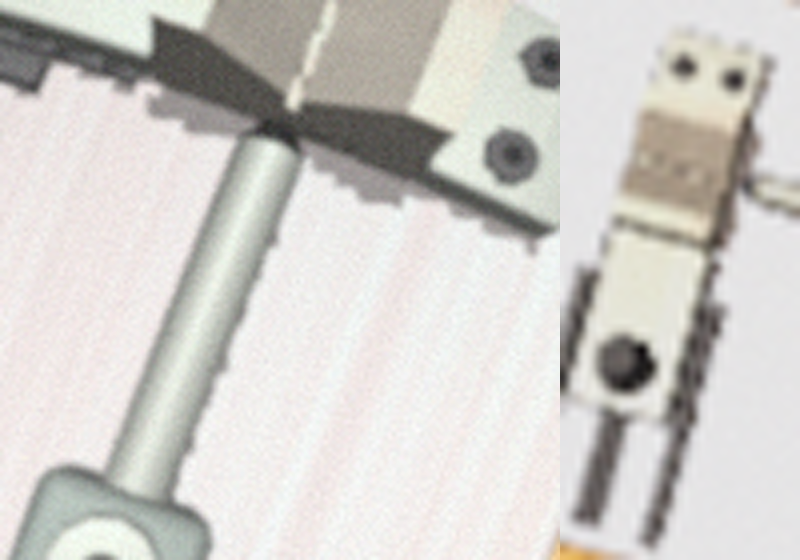

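The pushed probe tip sits at wrist pixel (286,31), and I predicted (285,31) for the third click. The dial reads 1.20 rad, the block is still square between the closed jaws, and the wrist moment is 0.15 N m, equal to the spring torque at the third click. I'm handing in.

```bash
python3 -c "
from h import *
print(close_job())"
```

```text
the job is handed in; nothing more can be done
None
```

I handed the job in at about 23 s of the 48 s: the V-block is turned a quarter turn and seated square and level against the fixed jaw, the moving jaw touches it, and the gripper holds the dial at the third click (about 1.20 rad), with the probe tip measuring about 6 mm short of the block.

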